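Build two signal towers

ROBOT

A 6-joint arm with a two-finger parallel gripper is mounted at the origin on the work surface. World frame = base frame: x ahead of the robot, y to its left, z up, the work surface at z = 0. Lengths are in m, angles in rad, forces in N, time in s.
With the tool pointing down it reaches from about 0.35 to 0.775 m from the base axis. Payload 5.5 kg.
Tool frame: the origin (TCP) lies midway between the tips of the shut fingers; the grasp point (between the pads) lies 19 mm behind it; z points along the fingers, y is the line along which they close (so a half turn about z gives the same grasp; the last joint's range is limited). The gripper opens to 85 mm and grips with 20 to 120 N. Pads are 22 mm wide; open, the fingers measure 114 mm over their backs; the gripper's body (76 mm by 85 mm) begins 54 mm behind the grasp point. The pads swing forward as they close: fully open they stand 13 mm farther back than shut.
Start: joints at [0.996, 0.313, 0.046, 1.304, 0, 1.431], TCP at [0.242, 0.522, 0.231] pointing down, gripper open.
Joint ranges: [-2.76, 2.76], [-0.86, 1.69], [-1.03, 1.26], [-2.2, 2.34], [-1.47, 1.5], [-3.14, 3.14]. Speed limits (rad/s): [2.57, 2.57, 3.14, 3.14, 3.14, 3.14].

INTERFACE

Orientations are given as a unit quaternion [w, x, y, z].
In Python, from workcell import env gives the robot as it stands.
- The arm moves only by the tool move_arm, never from a script. Its argument "targets" is a list of rows, each a list of 3 entries, a list of its own where there are three numbers: the shift along the tool's x, y, z in mm, then the turn, a rotation vector about the tool's x, y, z in units of 10 degrees (1.0 is 10 degrees), then the closure, from -1 (fully open) to 1 (shut). In form: [[[dx, dy, dz], [ax, ay, az], gripper], ...]. A call has 1 to 5 rows; each row is the pose to reach, as a shift and turn from the pose commanded when the call began, along the tool's axes at that moment; what a row does not reach only later rows make up. A row lasts 1/8 s, in which the tool goes at most 62.5 mm and 10.7 degrees, less where a joint would pass 70% of its speed; a pose out of reach is approached as far as the arm can. A call with a gripper value outside its range is refused whole. The fingers move at their own pace and stop on an object; "squeeze" is the grip in N (left out, the last holds). Time passes only in rows, so rows that repeat a pose let the fingers close. It gives the time, the measured TCP pose, the force, the opening and the grip force at its end, in the units of the state.
- env.get_state(): the state, without advancing time (a new reading comes with each control period).
- env.read_camera(name): name is "scene" or "side" or "wrist"; returns a dict with "pixels" (384x512x3 uint8, red, green, blue), "fovy" (degrees; the focal length in pixels is half the picture's height over the tangent of half this angle, whatever the lens; pixels are square), "cx", "cy" (the principal point, pixels), "dist_coeffs" ([k1, k2, p1, p2, k3] as OpenCV has them; the pictures are not rectified), "extrinsics" (4x4, takes a point from world to camera coordinates); the wrist camera has in their place "mount" (4x4, takes a point from camera to tool coordinates, whose origin is the TCP and whose axes are the flange's). Camera axes: x right, y up, looking along -z (the intrinsics and any distortion apply to the point x, -y, -z); pixel columns grow to the right and rows downward; lengths in m; the calibration is good to about 2 mm. A picture is of the moment at which its call begins: read the wrist's pose just before it. There is no depth.
- env.hand_in(): hands the job in; it is judged then, once.
Trained networks look in a picture, given as the dict that the camera call returned (one of the last four; its "shot" number tells which), for a name from the list of things; names that differ only in an ending like _2 or _b are one class to them, and where a whole thing is asked for, a point or a joint stands for the part that bears it (a point fixed in the world has none). Each returns a list of dicts, best first, with "confidence" (0 to 1); they miss things now and then, are a little off and sometimes report something else, mostly with a low value. They report only what shows in the picture. A call takes as long as a camera call. They do not tell look-alikes from the thing itself.
- env.spot_in(thing, picture): "centre" ([x, y, z] in m, in world coordinates, good to about 4 mm: the middle of the surface that is visible of it).
- env.regions_of(thing, picture): "mask" (384x512 bool, what is visible of it).
- env.landmark_of(thing, picture): "centre" ([x, y, z] in m, in world coordinates, good to about 4 mm: a listed point, or the origin of a listed thing).
The state is a dict: "clock": time; "joint_pos": joint angles; "qvel": joint speeds; "tau": joint torques, N m; "tcp_pos": TCP position; "orientation": TCP orientation; "wrist_force": force on the tool from outside, world axes, zero at the start; "ft_torque": the same for the moment, N m; "finger_gap": finger opening in m; "grip_force": force on a finger pad.
Only numpy, scipy, OpenCV 4.12 (cv2) and the standard library are available. Lean on these libraries where they do the work, as an engineer would, in place of code of your own. Each camera call takes 0.05 s, during which the arm holds its last target. There are 200 camera calls.

TASK

Build the two signal towers on the bench. On the white square foot stack, from the bottom up, the green lens, the yellow lens and the red dome; on the black round foot stack the blue lens and then the black buzzer, each pushed home over the spigot below it so that it sits upright and flush. Leave the screwdriver, the tape roll and the relay where they lie.

Things in the scene. Friction and masses are not known exactly. Their poses are not given: they have to be found in the camera images.
- white_foot: White foot of a signal tower, fixed to the bench: a square plate of 90 x 90 mm, 6 mm thick, with a column 50 mm in diameter; flat shoulder at z = 40 mm, on which a module's underside seats. On it a grey spigot 26 mm wide, 14 mm high, its upper 8 mm tapering to 17 mm. Origin: centre of its underside, z up. Carries green, yellow, red.
- black_foot: Black foot of a signal tower, fixed to the bench: a round plate 90 mm in diameter, 6 mm thick, with a column 50 mm in diameter; flat shoulder at z = 40 mm, on which a module's underside seats. On it a grey spigot 26 mm wide, 14 mm high, its upper 8 mm tapering to 17 mm. Origin: centre of its underside, z up. Carries blue, then the buzzer.
- green: Green lens module: ribbed cylinder 50 mm in diameter (51 over the ribs), straight sides, flat shoulder at z = 50 mm. On it a grey spigot 26 mm wide, 14 mm high, its upper 8 mm tapering to 17 mm. Underside: flat rim round a socket 30 mm wide, 17 mm deep, that drops over a spigot. About 90 g; stands upright at the start. Origin: centre of its underside, z up.
- yellow: Yellow lens module: ribbed cylinder 50 mm in diameter (51 over the ribs), straight sides, flat shoulder at z = 50 mm. On it a grey spigot 26 mm wide, 14 mm high, its upper 8 mm tapering to 17 mm. Underside: flat rim round a socket 30 mm wide, 17 mm deep, that drops over a spigot. About 90 g; stands upright at the start. Origin: centre of its underside, z up.
- blue: Blue lens module: ribbed cylinder 50 mm in diameter (51 over the ribs), straight sides, flat shoulder at z = 50 mm. On it a grey spigot 26 mm wide, 14 mm high, its upper 8 mm tapering to 17 mm. Underside: flat rim round a socket 30 mm wide, 17 mm deep, that drops over a spigot. About 90 g; stands upright at the start. Origin: centre of its underside, z up.
- red: Red dome module, a tower's top: cylinder 50 mm in diameter, straight sides up to 42 mm, then a dome, 58 mm high overall, no spigot. Underside: flat rim round a socket 30 mm wide, 17 mm deep, that drops over a spigot. About 90 g; stands upright at the start. Origin: centre of its underside, z up.
- buzzer: Black buzzer module, a tower's top: cylinder 50 mm in diameter, 45 mm high, flat top with a ring of white dots, no spigot. Underside: flat rim round a socket 30 mm wide, 17 mm deep, that drops over a spigot. About 90 g; stands upright at the start. Origin: centre of its underside, z up.
- screwdriver: Loose screwdriver with an orange handle, 180 mm long and under 30 mm wide and high, lying roughly along y. Its own x axis points from the handle to the tip; its origin lies about midway along it, on the bench. To be left alone.
- tape: Loose roll of white tape, 54 mm in diameter and 19 mm high with a 36 mm hole, lying flat. Origin: centre of its underside. To be left alone.
- relay: Loose plug-in relay, 28 x 22 mm (x, y) and 36 mm high, pale and clear with a copper core on a grey base. Origin: centre of its underside. To be left alone.
Mind the look-alikes: they are no part of the job. What is shaped like the buzzer but purple is not meant.

How it is judged:
By the outcome, as a careful person would: the job done as asked, in the order asked, and still so for the second after the job is handed in, with the robot touching nothing.
It also fails if it takes over 136 s, if anything falls off the work surface, if the arm or the gripper's body presses on something with over 40 N, if the wrist force passes 120 N, or if a joint passes its speed limit or range.

## Working session

There is one attempt and no reset: what is moved stays moved. The work goes in short steps, Python scripts to look and compute and a tool call to move; the robot and the scene stay as the last step left them, time stands still between calls to the robot, and variables do not carry over. Pictures are saved under pics/ and viewed, at most 14 in all, crops included, and the job is handed in when it is done.

Besides the shell and the picture viewer there is one more tool, called as name([rows], argument=value, ...), one row to a line, values as JSON. move_arm: Moves the arm, as the interface text tells. Its arguments: {"type":"object","properties":{"targets":{"type":"array","items":{"type":"array"}},"squeeze":{"type":"number"}},"required":["targets"]}

```bash
mkdir -p pics; ls
cat > h.py <<'E'
import numpy as np, cv2
from workcell import env
from scipy.spatial.transform import Rotation as R
def K(p):
    f=p["pixels"].shape[0]/2/np.tan(np.radians(p["fovy"])/2)
    return np.array([[f,0,p["cx"]],[0,f,p["cy"]],[0,0,1.]])
def quat(q): return R.from_quat([q[1],q[2],q[3],q[0]])
def ext(p,s=None):
    if "extrinsics" in p: return np.array(p["extrinsics"])
    T=np.eye(4);T[:3,:3]=quat(s["orientation"]).as_matrix();T[:3,3]=s["tcp_pos"]
    return np.linalg.inv(T@np.array(p["mount"]))
def ray(p,uv,E):
    n=cv2.undistortPoints(np.array([[uv]],float),K(p),np.array(p["dist_coeffs"]))[0,0]
    d=E[:3,:3].T@np.array([n[0],-n[1],-1]); o=-E[:3,:3].T@E[:3,3]
    return o,d/np.linalg.norm(d)
def proj(p,X,E):
    c=E[:3,:3]@np.asarray(X)+E[:3,3]
    return cv2.projectPoints(np.array([[c[0],-c[1],-c[2]]]),np.zeros(3),np.zeros(3),K(p),np.array(p["dist_coeffs"]))[0][0,0]
def tri(rays):
    A=sum(np.eye(3)-np.outer(d,d) for o,d in rays);b=sum((np.eye(3)-np.outer(d,d))@o for o,d in rays)
    return np.linalg.solve(A,b)
def save(p,n): cv2.imwrite(f"pics/{n}.png",p["pixels"][:,:,::-1])
E
cat > a.py <<'E'
from h import *
np.set_printoptions(precision=4,suppress=True)
s=env.get_state();print(s)
P={}
for c in("scene","side","wrist"):
    P[c]=env.read_camera(c);save(P[c],c+"0")
    p=P[c];E=ext(p,s);print(c,p["fovy"],p["dist_coeffs"],"pos",-E[:3,:3].T@E[:3,3],"look",-E[2,:3])
for t in "white_foot black_foot green yellow blue red buzzer screwdriver tape relay".split():
    for c in P:
        print(t,c,[(np.round(d["centre"],3).tolist(),round(d["confidence"],2)) for d in env.landmark_of(t,P[c])][:3])
E
python3 a.py; cd pics; python3 -c "
import cv2,numpy as np
cv2.imwrite('all0.png',np.vstack([cv2.imread('scene0.png'),cv2.imread('side0.png')])[:, :])"
```

```text
pics
{'clock': 0.0, 'joint_pos': array([0.9964, 0.314 , 0.045 , 1.3036, 0.    , 1.4312]), 'qvel': array([-0.0006, -0.0001,  0.    , -0.0013, -0.0002, -0.    ]), 'tau': array([  0.0014, -48.0631,  29.8532,   0.0194,  -0.0001,   0.    ]), 'tcp_pos': array([0.2419, 0.5211, 0.2304]), 'orientation': array([-0.0003,  0.2157,  0.9765, -0.0009]), 'wrist_force': array([-0.3445, -0.465 ,  0.204 ]), 'ft_torque': array([-0.035 ,  0.0067, -0.0602]), 'grip_force': 0.0, 'finger_gap': 0.08528839568971303}
scene 44.02006397539951 [0.0123 0.     0.     0.     0.    ] pos [ 1.219  -0.0384  0.8907] look [-0.606   0.0237 -0.7951]
side 48.46019642347754 [-0.0125  0.      0.      0.      0.    ] pos [0.3988 0.761  0.6636] look [ 0.1806 -0.7581 -0.6266]
wrist 65.22347167611979 [-0.0538  0.      0.      0.      0.    ] pos [0.1704 0.5564 0.3725] look [ 0.2787 -0.1308 -0.9514]
white_foot scene [([0.651, 0.01, 0.001], 0.82)]
white_foot side [([0.651, 0.012, -0.002], 0.58), ([0.628, -0.222, -0.002], 0.26)]
white_foot wrist []
black_foot scene [([0.634, 0.232, -0.004], 0.94)]
black_foot side [([0.634, 0.23, -0.0
[... 473 characters left out ...]
.465, -0.112, -0.0], 0.58), ([0.642, 0.123, -0.0], 0.58)]
red side [([0.464, -0.11, 0.001], 0.79)]
red wrist []
buzzer scene [([0.726, -0.257, 0.003], 0.91), ([0.624, -0.324, 0.001], 0.73), ([0.625, -0.226, -0.003], 0.58)]
buzzer side [([0.623, -0.327, -0.004], 0.8), ([0.727, -0.262, -0.001], 0.59)]
buzzer wrist [([0.44, 0.284, 0.005], 0.3)]
screwdriver scene [([0.522, -0.006, -0.001], 0.68)]
screwdriver side [([0.524, -0.008, -0.0], 0.74)]
screwdriver wrist []
tape scene [([0.639, 0.121, -0.001], 0.75), ([0.442, 0.286, 0.002], 0.47)]
tape side [([0.639, 0.118, 0.002], 0.82)]
tape wrist []
relay scene [([0.636, -0.119, -0.006], 0.74)]
relay side [([0.635, -0.122, -0.0], 0.47)]
relay wrist []
```

View pics/scene0.png

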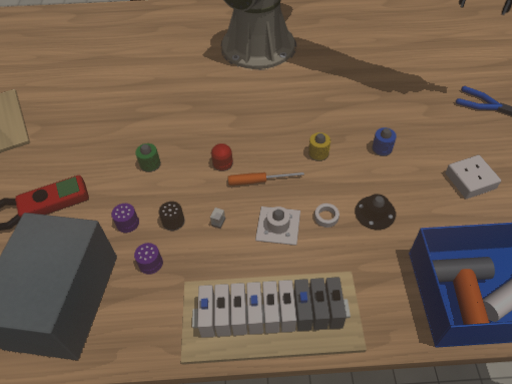

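View pics/side0.png

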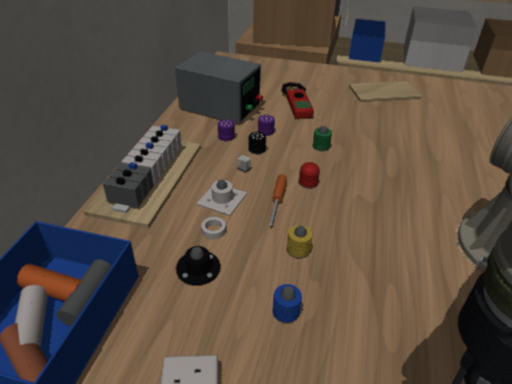

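The scene view shows green (148,155), red (222,156), yellow (319,146) and blue (385,141). The black buzzer is at (172,215) with two purple look-alikes at (125,217) and (148,258). The white foot is at (278,222) and the black foot at (376,208). I'll refine the positions by fitting the known shapes to the masks in both views.

```bash
cat > fit.py <<'E'
from h import *
from scipy.optimize import least_squares
cyl=lambda r,z0,z1:[(r*np.cos(a),r*np.sin(a),z) for z in(z0,z1) for a in np.linspace(0,2*np.pi,40)]
sp=lambda z:[cyl(.013,z,z+.006),cyl(.013,z+.006,z+.006)+cyl(.0085,z+.014,z+.014)]
lens=[cyl(.0253,0,.05)]+sp(.05)
sq=[(a,b,z) for a in(-.045,.045) for b in(-.045,.045) for z in(0,.006)]
M=dict(green=lens,yellow=lens,blue=lens,red=[cyl(.025,0,.042)+cyl(.021,.05,.05)+cyl(.012,.056,.058)],buzzer=[cyl(.025,0,.045)],
 white_foot=[sq,cyl(.025,.006,.04)]+sp(.04),black_foot=[cyl(.045,0,.006),cyl(.025,.006,.04)]+sp(.04))
def cen(p,E,t,X,S=8):
    im=np.zeros((384*S,512*S),np.uint8)
    for part in M[t]:
        q=np.array([proj(p,np.array(X)+v,E) for v in part])
        cv2.fillConvexPoly(im,cv2.convexHull(np.round((q+.5)*S).astype(np.int32)),1)
    m=cv2.moments(im,True); return np.array([m["m10"],m["m01"]])/m["m00"]/S-.5, m["m00"]/S/S
def fit(t,X0,views):
    obs=[]
    for p,E in views:
        best=None
        c0,_=cen(p,E,t,X0)
        for d in env.regions_of(t,p):
            m=cv2.moments(d["mask"].astype(np.uint8),True)
            if m["m00"]<1: continue
            c=np.array([m["m10"],m["m01"]])/m["m00"]
            if np.linalg.norm(c-c0)<25*(1 if "extrinsics" in p else 2) and (best is None or d["confidence"]>best[2]): best=(c,m["m00"],d["confidence"])
        if best is not None: obs.append((p,E)+best)
    if len(obs)==0: return None
    zf=len(obs)<2
    f=lambda x:np.concatenate([cen(p,E,t,[x[0],x[1],0 if zf else x[2]])[0]-c for p,E,c,_,_ in obs])
    r=least_squares(f,np.array(X0[:2] if zf else X0,float),diff_step=None,x_scale=.01,method='trf',jac=lambda x:np.array([(f(x+h)-f(x-h))/.006 for h in .003*np.eye(len(x))]).T)
    return r.x,np.round(r.fun,1),[(int(a),int(cen(p,E,t,X0)[1]),round(k,2)) for p,E,_,a,k in obs]
G=dict(green=[.449,-.290,0],yellow=[.448,.128,0],blue=[.443,.287,0],red=[.4645,-.111,0],buzzer=[.625,-.226,0],white_foot=[.651,.011,0],black_foot=[.634,.231,0])
if __name__=="__main__":
    np.set_printoptions(precision=4,suppress=True)
    V=[(p,ext(p)) for p in(env.read_camera("scene"),env.read_camera("side"))]
    for t in G:
        r=fit(t,G[t],V); print(t,r)
        print("   lm",[[np.round(d["centre"],4).tolist() for d in env.landmark_of(t,p) if np.linalg.norm(np.array(d["centre"])-G[t])<.03] for p,_ in V])
E
python3 fit.py
```

```text
green (array([ 0.4506, -0.2888,  0.0012]), array([ 0.4,  0.8,  0.8, -0.7]), [(517, 569, 0.6), (414, 419, 0.8)])
   lm [[[0.4529, -0.2883, 0.0025]], [[0.447, -0.2886, -0.0021]]]
yellow (array([0.4469, 0.1275, 0.0011]), array([ 0.8,  1.1,  0.9, -0.7]), [(520, 545, 0.69), (760, 751, 0.75)])
   lm [[[0.4472, 0.1283, 0.0002]], [[0.4501, 0.1274, 0.0008]]]
blue (array([0.4429, 0.2878, 0.001 ]), array([ 0.6,  0.7,  0.6, -0.4]), [(560, 557, 0.9), (952, 1004, 0.91)])
   lm [[[0.4393, 0.284, 0.0011]], [[0.4472, 0.2909, -0.002]]]
red (array([ 0.4611, -0.1098,  0.0024]), array([ 0.4,  0.6,  0.5, -0.5]), [(438, 510, 0.61), (464, 485, 0.81)])
   lm [[[0.4647, -0.1107, -0.0028]], [[0.4666, -0.1132, -0.0002]]]
buzzer (array([ 0.6254, -0.2267,  0.0323]), array([-4.6, -7.2, -8.4,  7. ]), [(565, 617, 0.68), (296, 384, 0.81)])
   lm [[[0.6236, -0.2258, -0.0041]], [[0.6249, -0.2236, -0.0043]]]
white_foot (array([ 0.6514,  0.0107, -0.0009]), array([ 0.4,  0.4,  0.5, -0.4]), [(1456, 1488, 0.63), (1056, 1083, 0.68)])
   lm [[[0.6515, 0.0094, 0.0008]], [[0.6496, 0.0157, -0.0046]]]
black_foot (array([ 0.6333,  0.2311, -0.0016]), array([ 0.5,  0.5,  0.6, -0.3]), [(1145, 1155, 0.81), (1375, 1391, 0.63)])
   lm [[[0.6378, 0.2312, -0.004]], []]
```

move_arm([
  [[-281, -127, 0], [0, 0, -2.5], -1],
  [[-281, -127, 0], [0, 0, -2.5], -1],
  [[-281, -127, 0], [0, 0, -2.5], -1],
  [[-281, -127, 0], [0, 0, -2.5], -1],
  [[-281, -127, 0], [0, 0, -2.5], -1],
], squeeze=40)

```text
clock: 3.78
tcp_pos: [0.4408, 0.291, 0.2316]
orientation: [0.0, -0.001, 1.0, 0.0]
wrist_force: [1.8, 0.9, 0.3]
finger_gap: 0.0856
grip_force: 0.0
```

```bash
cat > w.py <<'E'
import sys
from fit import *
np.set_printoptions(precision=4,suppress=True)
s=env.get_state();print(s["clock"],s["tcp_pos"],s["orientation"],s["wrist_force"],s["finger_gap"])
p=env.read_camera("wrist");E=ext(p,s);save(p,sys.argv[1])
Rm=quat(s["orientation"]).as_matrix()
for t in sys.argv[2:]:
    r=fit(t,G[t],[(p,E)]);print(t,r)
    if r: 
        X=np.array([r[0][0],r[0][1],0.011]);print(" tool mm",1000*Rm.T@(X-s["tcp_pos"]))
    print("  lm",[np.round(d["centre"],4).tolist() for d in env.landmark_of(t,p)])
E
python3 w.py w1 blue black_foot yellow
```

```text
3.775 [0.4408 0.291  0.2316] [ 0.0004 -0.0009  1.      0.0003] [1.7738 0.8979 0.3495] 0.08563734007340663
blue (array([0.443 , 0.2884]), array([ 0., -0.]), [(1757, 1835, 0.9)])
 tool mm [ -2.0447  -2.6975 220.553 ]
  lm []
black_foot (array([0.6338, 0.2321]), array([-0.,  0.]), [(2830, 2800, 0.59)])
 tool mm [-192.6653  -59.3116  220.6663]
  lm [[0.6334, 0.2293, -0.0012]]
yellow (array([0.4474, 0.1291]), array([ 0., -0.]), [(2147, 2221, 0.97)])
 tool mm [  -6.0935 -161.9984  220.4735]
  lm [[0.4474, 0.1275, -0.0002]]
```

View pics/w1.png

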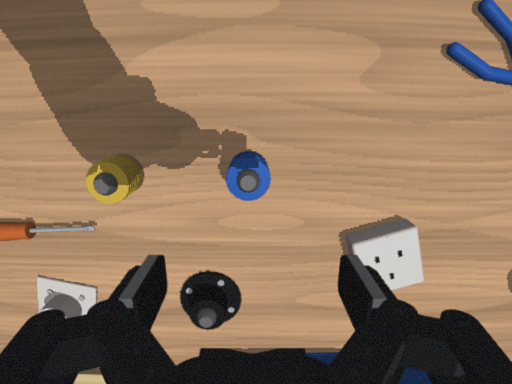

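The wrist view shows blue at (248,177), yellow at (113,182), the black foot at (210,300) and the white foot at lower left. The positions agree with the earlier fit.

```bash
cat > s.py <<'E'
from h import *
np.set_printoptions(precision=4,suppress=True)
s=env.get_state();print(s["clock"],s["tcp_pos"],s["orientation"],s["wrist_force"],s["finger_gap"],s["grip_force"])
E
python3 s.py
```

```text
4.125 [0.4389 0.2934 0.2313] [-0.0001 -0.0015  1.      0.0001] [-0.1381  0.648  -0.6751] 0.08523762717231222 0.0
```

move_arm([
  [[-4, -5, 55], [0, 0, 0], -1],
  [[-4, -5, 115], [0, 0, 0], -1],
  [[-4, -5, 170], [0, 0, 0], -1],
  [[-4, -5, 220], [0, 0, 0], -1],
  [[-4, -5, 220], [0, 0, 0], -1],
])

```text
clock: 4.75
tcp_pos: [0.4391, 0.2872, 0.008]
orientation: [-0.004, -0.002, 1.0, -0.002]
wrist_force: [1.1, 0.1, -0.4]
finger_gap: 0.0855
grip_force: 0.0
```

```bash
python3 s.py
```

```text
4.75 [0.4391 0.2872 0.008 ] [-0.004  -0.0021  1.     -0.0017] [ 1.0771  0.1431 -0.427 ] 0.0855081430762862 0.0
```

move_arm([
  [[0, 0, -3], [0, 0, 0], -1],
  [[0, 0, -3], [0, 0, 0], -1],
])

```text
clock: 5.0
tcp_pos: [0.4458, 0.289, 0.0172]
orientation: [0.002, -0.001, 1.0, 0.001]
wrist_force: [0.2, 1.4, -0.2]
finger_gap: 0.0857
grip_force: 0.0
```

move_arm([
  [[0, 0, 0], [0, 0, 0], -1],
  [[0, 0, 0], [0, 0, 0], 1],
  [[0, 0, 0], [0, 0, 0], 1],
  [[0, 0, 0], [0, 0, 0], 1],
  [[0, 0, 0], [0, 0, 0], 1],
])

```text
clock: 5.62
tcp_pos: [0.444, 0.2875, 0.0149]
orientation: [0.0, -0.001, 1.0, 0.0]
wrist_force: [-0.3, -1.6, 6.4]
finger_gap: 0.0492
grip_force: 41.3
```

move_arm([
  [[0, 0, -60], [0, 0, 0], 1],
  [[0, 0, -110], [0, 0, 0], 1],
  [[-50, -15, -120], [0, 0, 0], 1],
  [[-100, -30, -120], [0, 0, 0], 1],
  [[-145, -43, -120], [0, 0, 0], 1],
])

```text
clock: 6.25
tcp_pos: [0.5903, 0.2442, 0.1343]
orientation: [0.0, -0.001, 1.0, 0.0]
wrist_force: [0.5, 0.5, -1.1]
finger_gap: 0.0489
grip_force: 42.2
```

move_arm([
  [[-30, -10, 0], [0, 0, 0], 1],
  [[-44, -13, 0], [0, 0, 0], 1],
  [[-44, -13, 0], [0, 0, 0], 1],
  [[-44, -13, 0], [0, 0, 0], 1],
  [[-44, -13, 0], [0, 0, 0], 1],
])

```text
clock: 6.88
tcp_pos: [0.6319, 0.2322, 0.1343]
orientation: [-0.0, -0.001, 1.0, -0.0]
wrist_force: [-0.8, 0.5, -0.6]
finger_gap: 0.0488
grip_force: 42.2
```

```bash
python3 w.py w2 black_foot; python3 s.py
```

```text
6.875 [0.6319 0.2322 0.1343] [-0.0003 -0.0012  1.     -0.    ] [-0.7984  0.4822 -0.6071] 0.0487522651934675
black_foot (array([0.6251, 0.232 ]), array([-0., -0.]), [(5137, 6933, 0.61)])
 tool mm [  6.6707  -0.1802 123.351 ]
  lm [[0.6334, 0.2327, 0.0004]]
7.025 [0.6323 0.2322 0.1346] [ 0.0001 -0.0011  1.      0.0001] [-0.4527 -0.9161 -1.184 ] 0.04925301587689392 42.15512931346893
```

View pics/w2.png

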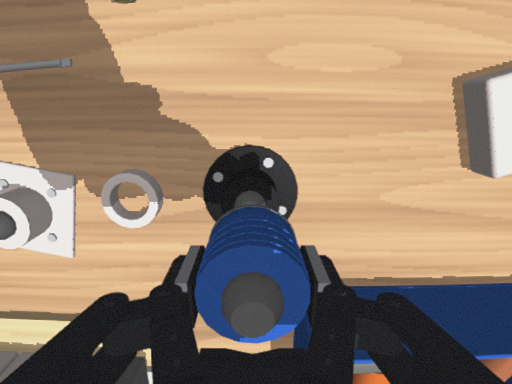

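Blue is held upright at (252,280), and the foot's spigot shows behind it at (250,200). I'll lower it now.

move_arm([
  [[-2, -1, 30], [0, 0, 0], 1],
  [[-2, -1, 50], [0, 0, 0], 1],
  [[-2, -1, 62], [0, 0, 0], 1],
  [[-2, -1, 70], [0, 0, 0], 1],
  [[-2, -1, 74], [0, 0, 0], 1],
])

```text
clock: 7.65
tcp_pos: [0.635, 0.231, 0.0604]
orientation: [0.0, -0.001, 1.0, 0.0]
wrist_force: [0.2, -0.4, -2.1]
finger_gap: 0.0487
grip_force: 42.2
```

move_arm([
  [[0, 0, 3], [0, 0, 0], 1],
  [[0, 0, 6], [0, 0, 0], 1],
  [[0, 0, 8], [0, 0, 0], 1],
  [[0, 0, 8], [0, 0, 0], 1],
])

```text
clock: 8.15
tcp_pos: [0.6353, 0.231, 0.0549]
orientation: [0.001, -0.001, 1.0, 0.0]
wrist_force: [-3.9, -0.6, 9.9]
finger_gap: 0.0489
grip_force: 43.4
```

move_arm([
  [[0, 0, -2], [0, 0, 0], -1],
  [[0, 0, -2], [0, 0, 0], -1],
  [[0, 0, -2], [0, 0, 0], -1],
  [[0, 0, -40], [0, 0, 0], -1],
  [[0, 0, -100], [0, 0, 0], -1],
])

```text
clock: 8.78
tcp_pos: [0.633, 0.2303, 0.1503]
orientation: [-0.003, -0.001, 1.0, -0.001]
wrist_force: [1.1, 0.5, -0.5]
finger_gap: 0.0854
grip_force: 0.0
```

move_arm([
  [[0, 0, -60], [0, 0, 0], -1],
  [[30, -54, -80], [0, 0, 0], -1],
  [[50, -110, -80], [0, 0, 0], -1],
  [[70, -166, -80], [0, 0, 0], -1],
  [[90, -222, -80], [0, 0, 0], -1],
])

```text
clock: 9.4
tcp_pos: [0.5444, 0.0071, 0.2323]
orientation: [0.0, -0.001, 1.0, -0.0]
wrist_force: [0.2, 0.1, -0.2]
finger_gap: 0.0854
grip_force: 0.0
```

```bash
python3 s.py
python3 - <<'E'
from h import *
p=env.read_camera("side");a=p["pixels"][170:350,120:340]
cv2.imwrite("pics/s1.png",cv2.resize(a,None,fx=3,fy=3)[:,:,::-1])
E
```

```text
9.4 [0.5444 0.0071 0.2323] [ 0.0003 -0.001   1.     -0.0001] [ 0.2233  0.0574 -0.1789] 0.08540229762129573 0.0
```

View pics/s1.png

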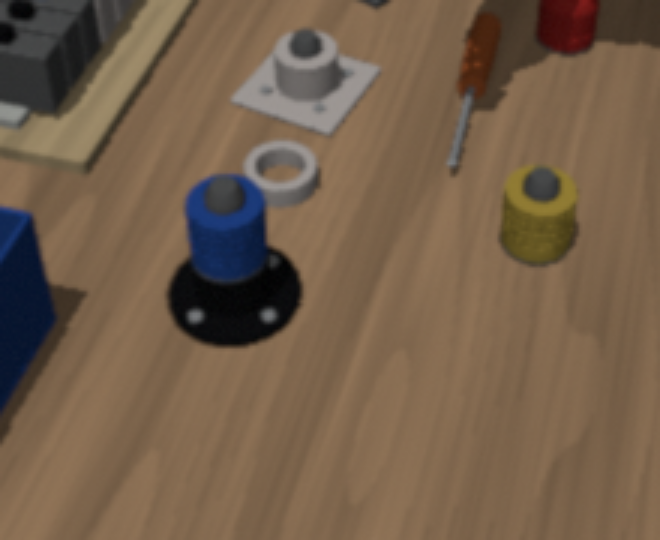

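Blue stands upright and flush on the black foot (crop around 228,230). Green is next.

move_arm([
  [[17, -56, 0], [0, 0, 0], -1],
  [[35, -112, 0], [0, 0, 0], -1],
  [[53, -168, 0], [0, 0, 0], -1],
  [[71, -224, 0], [0, 0, 0], -1],
  [[85, -270, 0], [0, 0, 0], -1],
])

```text
clock: 10.07
tcp_pos: [0.4597, -0.2635, 0.2322]
orientation: [0.0, -0.0, 1.0, -0.0]
wrist_force: [0.9, 0.1, -0.1]
finger_gap: 0.0854
grip_force: 0.0
```

move_arm([
  [[9, -26, 0], [0, 0, 0], -1],
  [[9, -26, 0], [0, 0, 0], -1],
  [[9, -26, 0], [0, 0, 0], -1],
])

```text
clock: 10.45
tcp_pos: [0.4516, -0.2869, 0.2321]
orientation: [-0.0, -0.001, 1.0, 0.0]
wrist_force: [0.3, -0.1, 0.5]
finger_gap: 0.0855
grip_force: 0.0
```

```bash
python3 w.py w3 green red buzzer; python3 s.py
```

```text
10.45 [ 0.4516 -0.2869  0.2321] [-0.0001 -0.0008  1.      0.0004] [ 0.2927 -0.1281  0.5008] 0.085487614883505
green (array([ 0.4506, -0.2867]), array([-0.,  0.]), [(1829, 1824, 0.86)])
 tool mm [  0.9832  -0.0331 221.093 ]
  lm [[0.452, -0.2905, 0.0028]]
red (array([ 0.462 , -0.1099]), array([ 0., -0.]), [(1967, 1997, 0.97)])
 tool mm [-10.6667 176.7888 221.2356]
  lm [[0.4624, -0.1054, -0.0017]]
buzzer (array([ 0.6236, -0.2212]), array([ 0., -0.]), [(1507, 1606, 0.97)])
 tool mm [-172.1298   65.1894  221.1141]
  lm [[0.7271, -0.2657, -0.0026], [0.6191, -0.3266, 0.0008], [0.6245, -0.2233, -0.0013]]
10.8 [ 0.4519 -0.2868  0.2324] [ 0.0001 -0.0014  1.      0.    ] [-0.3709  0.5871 -0.2764] 0.08501557597695861 0.0
```

View pics/w3.png

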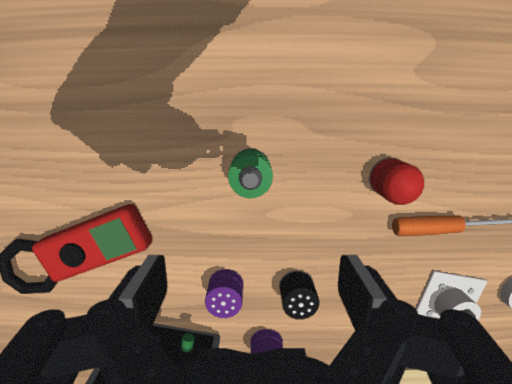

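Green is at (250,175), red at (397,182) and the black buzzer at (299,296). The purple ones at (225,295) and (267,343) stay where they are.

move_arm([
  [[1, -1, 55], [0, 0, 0], -1],
  [[1, -1, 115], [0, 0, 0], -1],
  [[1, -1, 170], [0, 0, 0], -1],
  [[1, -1, 210], [0, 0, 0], -1],
  [[1, -1, 218], [0, 0, 0], -1],
])

```text
clock: 11.42
tcp_pos: [0.4488, -0.2865, 0.0117]
orientation: [-0.002, -0.001, 1.0, 0.002]
wrist_force: [-0.4, -0.4, 0.6]
finger_gap: 0.0856
grip_force: 0.0
```

move_arm([
  [[0, 0, 0], [0, 0, 0], -1],
  [[0, 0, 0], [0, 0, 0], 1],
  [[0, 0, 0], [0, 0, 0], 1],
  [[0, 0, 0], [0, 0, 0], 1],
  [[0, 0, 0], [0, 0, 0], 1],
])

```text
clock: 12.05
tcp_pos: [0.4518, -0.2894, 0.0162]
orientation: [0.001, -0.001, 1.0, -0.001]
wrist_force: [-0.2, 0.4, 4.2]
finger_gap: 0.049
grip_force: 40.8
```

move_arm([
  [[0, 0, -60], [0, 0, 0], 1],
  [[0, 0, -120], [0, 0, 0], 1],
  [[-25, 37, -140], [0, 0, 0], 1],
  [[-58, 87, -140], [0, 0, 0], 1],
  [[-90, 137, -140], [0, 0, 0], 1],
])

```text
clock: 12.68
tcp_pos: [0.5416, -0.1505, 0.1559]
orientation: [0.001, -0.0, 1.0, -0.001]
wrist_force: [1.0, -1.6, -1.2]
finger_gap: 0.0493
grip_force: 42.3
```

move_arm([
  [[-32, 47, 0], [0, 0, 0], 1],
  [[-64, 94, 0], [0, 0, 0], 1],
  [[-95, 141, 0], [0, 0, 0], 1],
  [[-110, 162, 0], [0, 0, 0], 1],
  [[-110, 162, 0], [0, 0, 0], 1],
])

```text
clock: 13.3
tcp_pos: [0.6509, 0.0129, 0.1545]
orientation: [0.0, -0.002, 1.0, 0.0]
wrist_force: [0.3, -0.3, -0.7]
finger_gap: 0.0488
grip_force: 42.3
```

move_arm([
  [[0, 0, 10], [0, 0, 0], 1],
  [[0, 0, 20], [0, 0, 0], 1],
  [[0, 0, 20], [0, 0, 0], 1],
])

```text
clock: 13.68
tcp_pos: [0.6487, 0.0099, 0.1328]
orientation: [-0.001, -0.0, 1.0, 0.0]
wrist_force: [0.2, 0.6, -1.0]
finger_gap: 0.0488
grip_force: 42.3
```

```bash
python3 w.py w4 white_foot; python3 s.py
```

```text
13.675 [0.6487 0.0099 0.1328] [-0.0014 -0.      1.      0.0002] [ 0.1535  0.5871 -0.9777] 0.04883767884004374
white_foot (array([0.641 , 0.0114]), array([0., 0.]), [(6287, 8966, 0.56)])
 tool mm [  7.3679   1.4493 121.8176]
  lm [[0.6533, 0.0099, 0.0028]]
13.825 [0.65   0.0102 0.1344] [ 0.     -0.0003  1.      0.    ] [-0.8651  0.0825 -1.5972] 0.049143650291979146 42.282283902168274
```

View pics/w4.png

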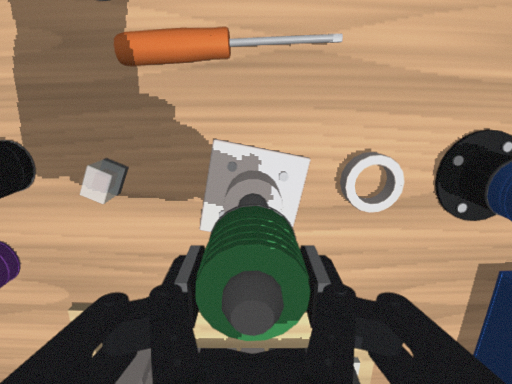

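Green is held upright at (252,270), lined up with the white foot's spigot at (252,200).

move_arm([
  [[-2, 0.5, 30], [0, 0, 0], 1],
  [[-2, 0.5, 50], [0, 0, 0], 1],
  [[-2, 0.5, 62], [0, 0, 0], 1],
  [[-2, 0.5, 70], [0, 0, 0], 1],
  [[-2, 0.5, 74], [0, 0, 0], 1],
])

```text
clock: 14.45
tcp_pos: [0.6524, 0.0113, 0.0604]
orientation: [0.0, -0.001, 1.0, 0.0]
wrist_force: [0.0, 0.1, -1.6]
finger_gap: 0.0489
grip_force: 42.3
```

move_arm([
  [[0, 0, 3], [0, 0, 0], 1],
  [[0, 0, 6], [0, 0, 0], 1],
  [[0, 0, 8], [0, 0, 0], 1],
  [[0, 0, 8], [0, 0, 0], 1],
])

```text
clock: 14.95
tcp_pos: [0.6527, 0.0114, 0.0561]
orientation: [0.001, -0.001, 1.0, -0.0]
wrist_force: [-6.6, -0.0, 16.2]
finger_gap: 0.0492
grip_force: 44.1
```

move_arm([
  [[0, 0, -2], [0, 0, 0], -1],
  [[0, 0, -2], [0, 0, 0], -1],
  [[0, 0, -2], [0, 0, 0], -1],
  [[0, 0, -40], [0, 0, 0], -1],
  [[0, 0, -100], [0, 0, 0], -1],
])

```text
clock: 15.58
tcp_pos: [0.6502, 0.0115, 0.1502]
orientation: [-0.003, -0.001, 1.0, 0.0]
wrist_force: [2.4, 0.0, -0.4]
finger_gap: 0.0855
grip_force: 0.0
```

move_arm([
  [[0, 0, -60], [0, 0, 0], -1],
  [[50, 28, -80], [0, 0, 0], -1],
  [[100, 57, -80], [0, 0, 0], -1],
  [[150, 85, -80], [0, 0, 0], -1],
  [[190, 107, -80], [0, 0, 0], -1],
])

```text
clock: 16.2
tcp_pos: [0.4599, 0.1189, 0.2321]
orientation: [-0.0, -0.001, 1.0, 0.0]
wrist_force: [0.5, 0.7, 0.4]
finger_gap: 0.0854
grip_force: 0.0
```

move_arm([
  [[15, 10, 0], [0, 0, 0], -1],
  [[15, 10, 0], [0, 0, 0], -1],
  [[15, 10, 0], [0, 0, 0], -1],
  [[15, 10, 0], [0, 0, 0], -1],
])

```text
clock: 16.7
tcp_pos: [0.4482, 0.1274, 0.232]
orientation: [-0.0, -0.0, 1.0, -0.0]
wrist_force: [-0.0, 0.5, -0.1]
finger_gap: 0.0854
grip_force: 0.0
```

```bash
python3 w.py w5 yellow; python3 s.py
```

```text
16.7 [0.4482 0.1274 0.232 ] [-0.     -0.0001  1.     -0.    ] [-0.0438  0.5499 -0.0692] 0.08544532792869736
yellow None
  lm [[0.4439, 0.1287, -0.001]]
16.85 [0.4476 0.1276 0.232 ] [-0.0002 -0.0003  1.     -0.    ] [ 0.6683  0.4488 -0.5879] 0.08546855130331485 0.0
```

move_arm([
  [[0.5, 0.5, 55], [0, 0, 0], -1],
  [[0.5, 0.5, 115], [0, 0, 0], -1],
  [[0.5, 0.5, 170], [0, 0, 0], -1],
  [[0.5, 0.5, 210], [0, 0, 0], -1],
  [[0.5, 0.5, 218], [0, 0, 0], -1],
])

```text
clock: 17.48
tcp_pos: [0.4442, 0.128, 0.0119]
orientation: [-0.003, -0.001, 1.0, -0.0]
wrist_force: [-0.5, -0.5, -0.1]
finger_gap: 0.0859
grip_force: 0.0
```

move_arm([
  [[0, 0, 0], [0, 0, 0], -1],
  [[0, 0, 0], [0, 0, 0], 1],
  [[0, 0, 0], [0, 0, 0], 1],
  [[0, 0, 0], [0, 0, 0], 1],
  [[0, 0, 0], [0, 0, 0], 1],
])

```text
clock: 18.1
tcp_pos: [0.448, 0.1287, 0.016]
orientation: [0.002, -0.001, 1.0, 0.0]
wrist_force: [-0.6, -0.2, 5.9]
finger_gap: 0.0492
grip_force: 40.8
```

move_arm([
  [[0, 0, 0], [0, 0, 0], 1],
  [[0, 0, -60], [0, 0, 0], 1],
  [[0, 0, -120], [0, 0, 0], 1],
  [[0, 0, -165], [0, 0, 0], 1],
  [[-20, -11, -165], [0, 0, 0], 1],
])

```text
clock: 18.73
tcp_pos: [0.4688, 0.1182, 0.1842]
orientation: [0.004, -0.002, 1.0, 0.0]
wrist_force: [0.6, 0.7, -1.2]
finger_gap: 0.0491
grip_force: 42.0
```

move_arm([
  [[-45, -25, 0], [0, 0, 0], 1],
  [[-95, -54, 0], [0, 0, 0], 1],
  [[-145, -82, 0], [0, 0, 0], 1],
  [[-185, -106, 0], [0, 0, 0], 1],
  [[-185, -106, 0], [0, 0, 0], 1],
])

```text
clock: 19.35
tcp_pos: [0.6539, 0.009, 0.1763]
orientation: [-0.001, 0.001, 1.0, -0.0]
wrist_force: [-1.4, 1.2, -0.9]
finger_gap: 0.049
grip_force: 42.0
```

move_arm([
  [[0, 0, 0], [0, 0, 0], 1],
  [[0, 0, 0], [0, 0, 0], 1],
])

```text
clock: 19.6
tcp_pos: [0.6506, 0.0125, 0.1791]
orientation: [-0.0, -0.001, 1.0, 0.0]
wrist_force: [0.9, -0.8, -1.3]
finger_gap: 0.0488
grip_force: 42.0
```

```bash
cat > sc.py <<'E'
from h import *
import sys
p=env.read_camera("wrist");save(p,sys.argv[1])
a=env.read_camera("scene")["pixels"][110:260,200:440];b=env.read_camera("side")["pixels"][110:290,130:340]
a=cv2.resize(a,(400,250));b=cv2.resize(b,(400,343));c=np.zeros((600,800,3),np.uint8)
c[:250,:400]=a;c[:343,400:]=b; c[343:,400:]=cv2.resize(p["pixels"],(400,257),interpolation=cv2.INTER_AREA)
cv2.imwrite(f"pics/{sys.argv[1]}c.png",c[:,:,::-1])
E
python3 sc.py w6; python3 s.py
```

```text
19.75 [0.6511 0.0126 0.1799] [ 0.0003 -0.0013  1.      0.    ] [ 0.0425 -1.5132 -0.5915] 0.04905612944051089 41.95630967617035
```

View pics/w6c.png

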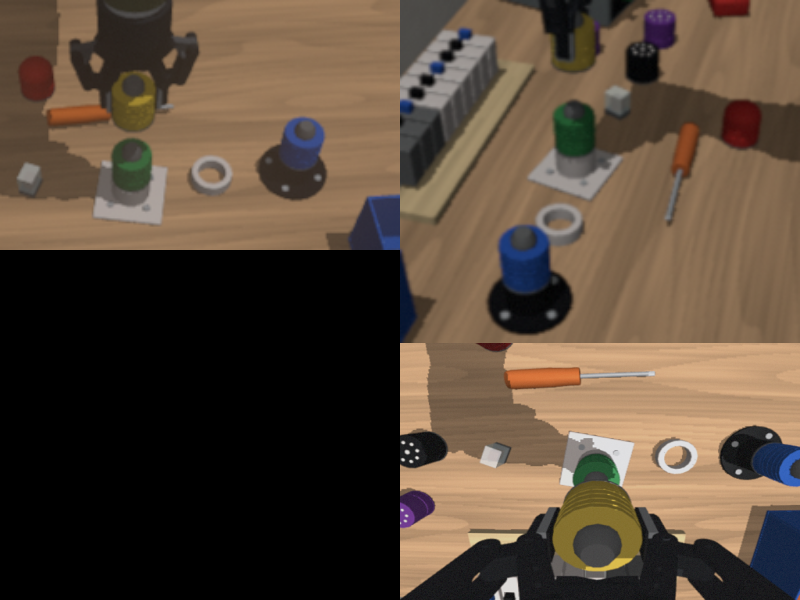

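Green and blue stand upright and flush on their feet. Yellow is held upright above green.

move_arm([
  [[-1, -1.5, 25], [0, 0, 0], 1],
  [[-1, -1.5, 45], [0, 0, 0], 1],
  [[-1, -1.5, 57], [0, 0, 0], 1],
  [[-1, -1.5, 65], [0, 0, 0], 1],
  [[-1, -1.5, 69], [0, 0, 0], 1],
])

```text
clock: 20.38
tcp_pos: [0.6527, 0.0105, 0.1104]
orientation: [0.0, -0.001, 1.0, 0.0]
wrist_force: [-0.0, -0.7, 0.2]
finger_gap: 0.0494
grip_force: 42.0
```

move_arm([
  [[0, 0, 3], [0, 0, 0], 1],
  [[0, 0, 6], [0, 0, 0], 1],
  [[0, 0, 8], [0, 0, 0], 1],
  [[0, 0, 8], [0, 0, 0], 1],
])

```text
clock: 20.88
tcp_pos: [0.6534, 0.0103, 0.1061]
orientation: [0.002, -0.001, 1.0, -0.0]
wrist_force: [-4.8, -0.1, 15.4]
finger_gap: 0.0491
grip_force: 43.6
```

move_arm([
  [[0, 0, -2], [0, 0, 0], -1],
  [[0, 0, -2], [0, 0, 0], -1],
  [[0, 0, -2], [0, 0, 0], -1],
  [[0, 0, -40], [0, 0, 0], -1],
  [[0, 0, -100], [0, 0, 0], -1],
])

```text
clock: 21.5
tcp_pos: [0.6509, 0.0105, 0.2002]
orientation: [-0.003, -0.001, 1.0, 0.0]
wrist_force: [0.9, -0.5, -0.3]
finger_gap: 0.0856
grip_force: 0.0
```

move_arm([
  [[10, -7, -30], [0, 0, 0], -1],
  [[60, -38, -30], [0, 0, 0], -1],
  [[110, -70, -30], [0, 0, 0], -1],
  [[155, -100, -30], [0, 0, 0], -1],
  [[190, -121, -30], [0, 0, 0], -1],
])

```text
clock: 22.12
tcp_pos: [0.4609, -0.1118, 0.232]
orientation: [-0.0, -0.0, 1.0, -0.0]
wrist_force: [0.2, -0.2, 0.4]
finger_gap: 0.0851
grip_force: 0.0
```

move_arm([
  [[0, 0, 0], [0, 0, 0], -1],
  [[0, 0, 0], [0, 0, 0], -1],
  [[0, 0, 0], [0, 0, 0], -1],
])

```text
clock: 22.5
tcp_pos: [0.4637, -0.1106, 0.2321]
orientation: [0.0, -0.001, 1.0, 0.0]
wrist_force: [-0.8, -0.0, -0.7]
finger_gap: 0.0853
grip_force: 0.0
```

```bash
python3 w.py w7 red; python3 sc.py w7; python3 s.py
```

```text
22.5 [ 0.4637 -0.1106  0.2321] [ 0.0001 -0.0013  1.      0.0001] [-0.7836 -0.045  -0.6517] 0.0852957496605192
red (array([ 0.4614, -0.1091]), array([0., 0.]), [(1673, 1676, 0.86)])
 tool mm [  2.3959   1.5482 221.1243]
  lm [[0.4573, -0.1063, 0.0004], [0.632, 0.2319, 0.0036]]
22.8 [ 0.4631 -0.1107  0.2321] [-0.0002 -0.0011  1.      0.0001] [ 0.456  -0.3253  0.1588] 0.0855912634091439 0.0
```

View pics/w7c.png

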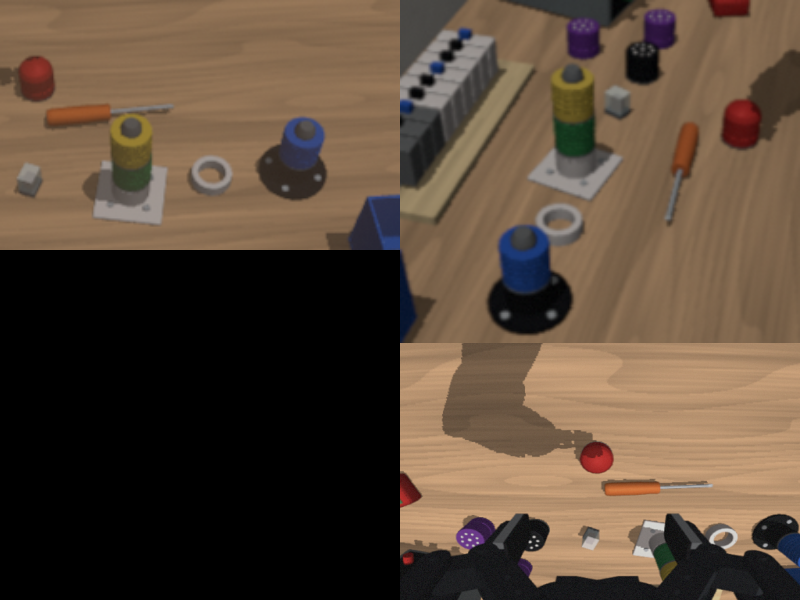

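Green and yellow stand straight and flush. Red is at wrist (596,457 in the montage). Grasping it next.

move_arm([
  [[1.5, 1, 55], [0, 0, 0], -1],
  [[1.5, 1, 115], [0, 0, 0], -1],
  [[1.5, 1, 170], [0, 0, 0], -1],
  [[1.5, 1, 210], [0, 0, 0], -1],
  [[1.5, 1, 218], [0, 0, 0], -1],
])

```text
clock: 23.42
tcp_pos: [0.4591, -0.1089, 0.0119]
orientation: [-0.003, -0.001, 1.0, 0.001]
wrist_force: [0.3, 0.5, 0.0]
finger_gap: 0.0855
grip_force: 0.0
```

move_arm([
  [[0, 0, 0], [0, 0, 0], -1],
  [[0, 0, 0], [0, 0, 0], 1],
  [[0, 0, 0], [0, 0, 0], 1],
  [[0, 0, 0], [0, 0, 0], 1],
  [[0, 0, 0], [0, 0, 0], 1],
])

```text
clock: 24.05
tcp_pos: [0.4627, -0.1105, 0.0162]
orientation: [0.002, -0.001, 1.0, -0.001]
wrist_force: [-1.4, 0.9, 7.5]
finger_gap: 0.0491
grip_force: 40.6
```

move_arm([
  [[0, 0, 0], [0, 0, 0], 1],
  [[0, 0, -60], [0, 0, 0], 1],
  [[0, 0, -120], [0, 0, 0], 1],
  [[0, 0, -175], [0, 0, 0], 1],
  [[0, 0, -210], [0, 0, 0], 1],
])

```text
clock: 24.68
tcp_pos: [0.4622, -0.1103, 0.2283]
orientation: [0.002, -0.001, 1.0, -0.001]
wrist_force: [1.4, -0.6, -1.9]
finger_gap: 0.0488
grip_force: 42.3
```

move_arm([
  [[-40, 25, 0], [0, 0, 0], 1],
  [[-85, 53, 0], [0, 0, 0], 1],
  [[-125, 78, 0], [0, 0, 0], 1],
  [[-165, 104, 0], [0, 0, 0], 1],
  [[-191, 120, 0], [0, 0, 0], 1],
])

```text
clock: 25.3
tcp_pos: [0.6536, 0.0118, 0.2247]
orientation: [0.001, -0.001, 1.0, 0.0]
wrist_force: [-0.8, -0.2, -1.4]
finger_gap: 0.0486
grip_force: 42.3
```

move_arm([
  [[0, 0, 0], [0, 0, 0], 1],
  [[0, 0, 0], [0, 0, 0], 1],
  [[0, 0, 0], [0, 0, 0], 1],
])

```text
clock: 25.68
tcp_pos: [0.6514, 0.0097, 0.2249]
orientation: [0.0, -0.0, 1.0, -0.0]
wrist_force: [0.4, 0.5, -1.0]
finger_gap: 0.0488
grip_force: 42.3
```

```bash
python3 sc.py w8; python3 s.py
```

```text
25.825 [0.6517 0.0098 0.2249] [ 0.0003 -0.0003  1.     -0.    ] [ 0.1133 -0.3807 -0.8265] 0.049041355843678594 42.31444537290372
```

View pics/w8c.png

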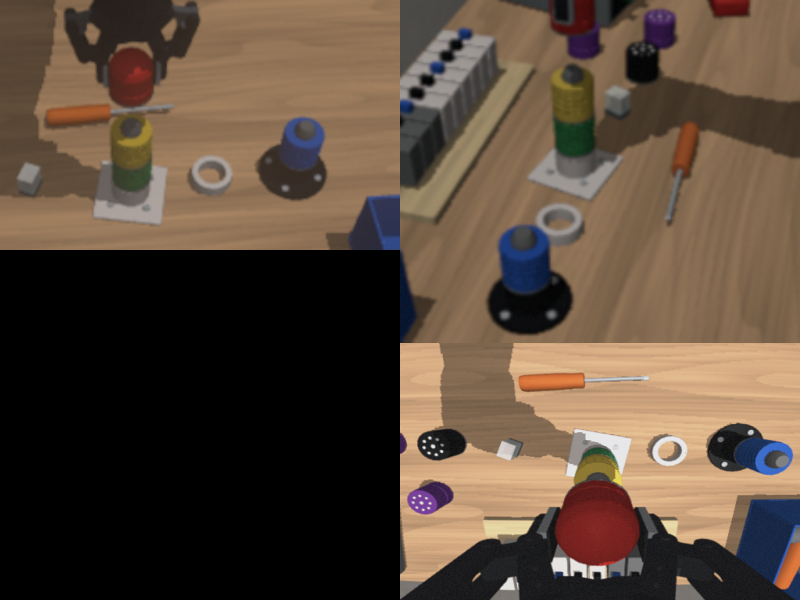

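Red is held upright above yellow. I'll lower it onto the tower.

move_arm([
  [[-1, 1, 20], [0, 0, 0], 1],
  [[-1, 1, 40], [0, 0, 0], 1],
  [[-1, 1, 52], [0, 0, 0], 1],
  [[-1, 1, 60], [0, 0, 0], 1],
  [[-1, 1, 64], [0, 0, 0], 1],
])

```text
clock: 26.45
tcp_pos: [0.6532, 0.0112, 0.1602]
orientation: [0.0, -0.001, 1.0, 0.0]
wrist_force: [-0.5, 0.3, -0.6]
finger_gap: 0.0486
grip_force: 42.3
```

move_arm([
  [[0, 0, 3], [0, 0, 0], 1],
  [[0, 0, 6], [0, 0, 0], 1],
  [[0, 0, 8], [0, 0, 0], 1],
  [[0, 0, 8], [0, 0, 0], 1],
])

```text
clock: 26.95
tcp_pos: [0.6546, 0.0113, 0.1563]
orientation: [0.003, -0.001, 1.0, -0.0]
wrist_force: [-3.2, 0.3, 13.5]
finger_gap: 0.0487
grip_force: 43.5
```

move_arm([
  [[0, 0, -2], [0, 0, 0], -1],
  [[0, 0, -2], [0, 0, 0], -1],
  [[0, 0, -2], [0, 0, 0], -1],
  [[0, 0, -40], [0, 0, 0], -1],
  [[0, 0, -92], [0, 0, 0], -1],
])

```text
clock: 27.58
tcp_pos: [0.652, 0.0114, 0.2429]
orientation: [-0.002, -0.001, 1.0, 0.0]
wrist_force: [1.1, -0.5, -0.5]
finger_gap: 0.0853
grip_force: 0.0
```

move_arm([
  [[5, -40, 0], [0, 0, 0], -1],
  [[12, -95, 0], [0, 0, 0], -1],
  [[19, -150, 0], [0, 0, 0], -1],
  [[26, -205, 8], [0, 0, 0], -1],
  [[29, -234, 13], [0, 0, 0], -1],
])

```text
clock: 28.2
tcp_pos: [0.6236, -0.2256, 0.2303]
orientation: [-0.0, 0.001, 1.0, 0.0]
wrist_force: [-0.2, 0.0, 0.0]
finger_gap: 0.0853
grip_force: 0.0
```

move_arm([
  [[0, 0, 0], [0, 0, 0], -1],
  [[0, 0, 0], [0, 0, 0], -1],
  [[0, 0, 0], [0, 0, 0], -1],
])

```text
clock: 28.58
tcp_pos: [0.6248, -0.2214, 0.2315]
orientation: [0.0, -0.002, 1.0, 0.0]
wrist_force: [-0.6, 0.3, 0.3]
finger_gap: 0.0851
grip_force: 0.0
```

```bash
python3 w.py w9 buzzer; python3 sc.py w9; python3 s.py
```

```text
28.575 [ 0.6248 -0.2214  0.2315] [ 0.0001 -0.0016  1.      0.0001] [-0.5763  0.3476  0.321 ] 0.08508431527723727
buzzer (array([ 0.6236, -0.2205]), array([0., 0.]), [(1709, 1723, 0.57)])
 tool mm [  1.2547   0.8938 220.5342]
  lm [[0.7276, -0.2664, 0.0005], [0.6191, -0.3264, 0.0017], [0.6211, -0.2252, -0.0005]]
28.875 [ 0.6247 -0.2221  0.2315] [ 0.0001 -0.0012  1.     -0.    ] [0.4787 1.0573 0.1057] 0.08557680176425307 0.0
```

View pics/w9c.png

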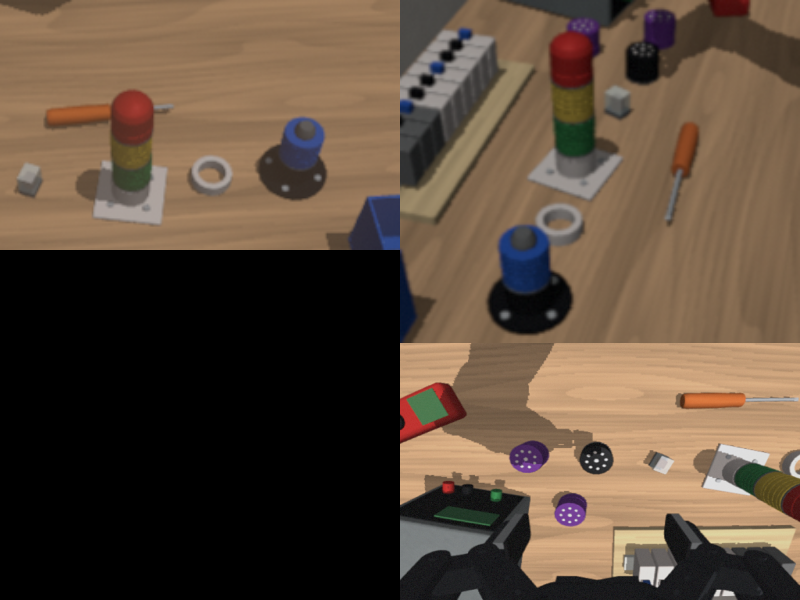

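The white tower is complete and straight. The black buzzer at (596,458) is directly below the gripper, and the purple one at (529,458) is clear of the fingers.

move_arm([
  [[1, 0.5, 55], [0, 0, 0], -1],
  [[1, 0.5, 115], [0, 0, 0], -1],
  [[1, 0.5, 170], [0, 0, 0], -1],
  [[1, 0.5, 210], [0, 0, 0], -1],
  [[1, 0.5, 217.5], [0, 0, 0], -1],
])

```text
clock: 29.5
tcp_pos: [0.621, -0.2208, 0.0105]
orientation: [-0.003, -0.001, 1.0, 0.001]
wrist_force: [0.0, 0.4, -0.7]
finger_gap: 0.0852
grip_force: 0.0
```

move_arm([
  [[0, 0, 0], [0, 0, 0], -1],
  [[0, 0, 0], [0, 0, 0], 1],
  [[0, 0, 0], [0, 0, 0], 1],
  [[0, 0, 0], [0, 0, 0], 1],
  [[0, 0, 0], [0, 0, 0], 1],
])

```text
clock: 30.12
tcp_pos: [0.625, -0.2229, 0.0161]
orientation: [0.002, -0.001, 1.0, -0.001]
wrist_force: [-1.0, -0.0, 6.4]
finger_gap: 0.049
grip_force: 41.7
```

move_arm([
  [[0, 0, -50], [0, 0, 0], 1],
  [[0, 0, -110], [0, 0, 0], 1],
  [[0, 0, -170], [0, 0, 0], 1],
  [[0, 0, -220], [0, 0, 0], 1],
  [[0, 0, -240], [0, 0, 0], 1],
])

```text
clock: 30.75
tcp_pos: [0.6246, -0.2227, 0.2589]
orientation: [0.003, -0.001, 1.0, -0.001]
wrist_force: [0.4, 0.2, -0.5]
finger_gap: 0.049
grip_force: 41.8
```

```bash
python3 s.py
```

```text
30.75 [ 0.6246 -0.2227  0.2589] [ 0.0031 -0.0008  1.     -0.0015] [ 0.3779  0.232  -0.4704] 0.04898571418464315 41.765790581703186
```

move_arm([
  [[-1, 40, 0], [0, 0, 0], 1],
  [[-2, 90, 0], [0, 0, 0], 1],
  [[-4, 140, 0], [0, 0, 0], 1],
  [[-6, 190, 0], [0, 0, 0], 1],
  [[-7, 240, 0], [0, 0, 0], 1],
])

```text
clock: 31.38
tcp_pos: [0.63, 0.0193, 0.2544]
orientation: [0.0, -0.001, 1.0, 0.0]
wrist_force: [1.0, -0.2, -1.3]
finger_gap: 0.049
grip_force: 41.8
```

move_arm([
  [[-1, 50, 0], [0, 0, 0], 1],
  [[-2, 100, 0], [0, 0, 0], 1],
  [[-3, 150, 0], [0, 0, 0], 1],
  [[-4, 195, 20], [0, 0, 0], 1],
  [[-4, 213, 50], [0, 0, 0], 1],
])

```text
clock: 32.0
tcp_pos: [0.6342, 0.2339, 0.2048]
orientation: [0.002, -0.002, 1.0, 0.001]
wrist_force: [0.8, 0.3, -1.0]
finger_gap: 0.0489
grip_force: 41.8
```

move_arm([
  [[0, 0, 20], [0, 0, 0], 1],
  [[0, 0, 25], [0, 0, 0], 1],
  [[0, 0, 25], [0, 0, 0], 1],
  [[0, 0, 25], [0, 0, 0], 1],
])

```text
clock: 32.5
tcp_pos: [0.6346, 0.2305, 0.1804]
orientation: [0.001, -0.0, 1.0, 0.0]
wrist_force: [-0.5, -0.1, -0.0]
finger_gap: 0.0485
grip_force: 41.8
```

```bash
python3 sc.py w10; python3 s.py
```

```text
32.65 [0.6344 0.2306 0.1799] [ 0.0009 -0.0005  1.      0.0002] [ 0.7176  0.2317 -0.8291] 0.048642846144413276 41.80825173854828
```

View pics/w10c.png

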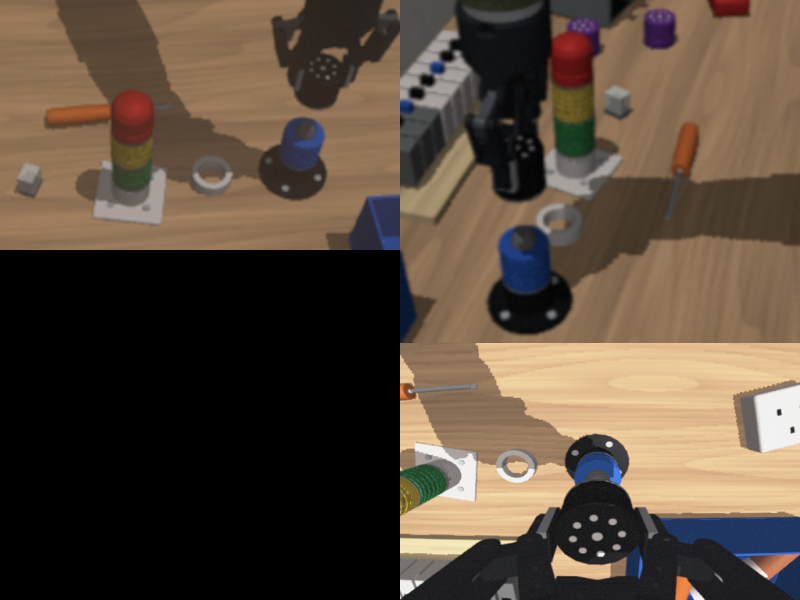

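The black buzzer is held upright above the blue lens. I'll lower it.

move_arm([
  [[0, 0, 25], [0, 0, 0], 1],
  [[0, 0, 45], [0, 0, 0], 1],
  [[0, 0, 57], [0, 0, 0], 1],
  [[0, 0, 65], [0, 0, 0], 1],
  [[0, 0, 69], [0, 0, 0], 1],
])

```text
clock: 33.28
tcp_pos: [0.634, 0.2308, 0.1099]
orientation: [0.0, -0.001, 1.0, 0.0]
wrist_force: [0.3, -0.2, -1.1]
finger_gap: 0.0488
grip_force: 41.8
```

move_arm([
  [[0, 0, 3], [0, 0, 0], 1],
  [[0, 0, 6], [0, 0, 0], 1],
  [[0, 0, 8], [0, 0, 0], 1],
  [[0, 0, 8], [0, 0, 0], 1],
])

```text
clock: 33.78
tcp_pos: [0.6346, 0.231, 0.1061]
orientation: [0.002, -0.001, 1.0, 0.0]
wrist_force: [-5.1, -1.7, 15.9]
finger_gap: 0.0489
grip_force: 43.5
```

move_arm([
  [[0, 0, -2], [0, 0, 0], -1],
  [[0, 0, -2], [0, 0, 0], -1],
  [[0, 0, -2], [0, 0, 0], -1],
  [[0, 0, -40], [0, 0, 0], -1],
  [[0, 0, -100], [0, 0, 0], -1],
])

```text
clock: 34.4
tcp_pos: [0.6321, 0.2304, 0.1996]
orientation: [-0.003, -0.001, 1.0, -0.001]
wrist_force: [1.3, -0.3, 0.7]
finger_gap: 0.0856
grip_force: 0.0
```

move_arm([
  [[0, 0, -25], [0, 0, 0], -1],
  [[50, 0, -25], [0, 0, 0], -1],
  [[105, 0, -25], [0, 0, 0], -1],
  [[150, 0, -25], [0, 0, 0], -1],
  [[150, 0, -25], [0, 0, 0], -1],
])

```text
clock: 35.02
tcp_pos: [0.4802, 0.2305, 0.2267]
orientation: [-0.001, -0.002, 1.0, -0.0]
wrist_force: [1.1, -0.2, 0.4]
finger_gap: 0.0855
grip_force: 0.0
```

```bash
python3 sc.py w11; python3 s.py
```

```text
35.175 [0.4848 0.2308 0.227 ] [ 0.0007 -0.0008  1.      0.0002] [0.7673 0.0919 0.0666] 0.08540520811650851 0.0
```

View pics/w11c.png

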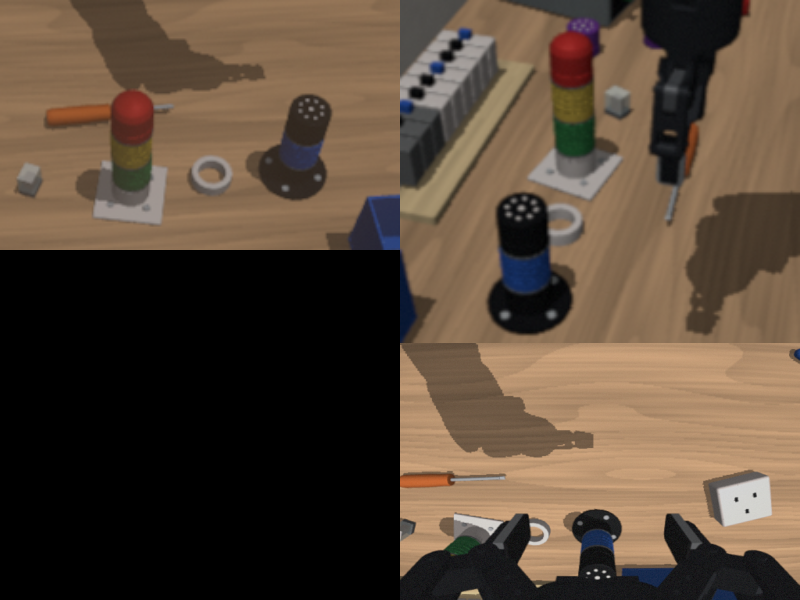

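Both towers stand complete, upright and flush. The screwdriver, tape and relay are where they were, and the arm is clear.

```bash
python3 -c "
from workcell import env
print(env.hand_in())"
```

```text
the job is handed in; nothing more can be done
None
```

I built both towers and handed the job in at about 35 s: green, yellow and red on the white foot, blue and the black buzzer on the black foot, all upright and flush in the last camera check, with the screwdriver, tape and relay left alone.

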